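# Fit a filter cartridge past the sprung flap of a water purifier

### The arm

A 6-joint arm with a two-finger parallel gripper is mounted at the origin on a cart in front of the work surface, level with it; the furniture and walls round the work are solid. World frame = base frame: x ahead of the robot, y to its left, z up, the work surface at z = 0. Lengths are in m, angles in degrees, forces in N, time in s.
With the tool pointing down it reaches from about 0.3 to 0.75 m from the base axis. Payload 8.5 kg.
Tool frame: the origin (TCP) lies at the centre of the arm's flange, where the gripper is bolted on; the fingertips stand 173 mm ahead of it and the grasp point (between the pads) lies 155 mm ahead of it (r.nose_length is the distance from the TCP to the fingertips, in m); z points along the fingers, y is the line along which they close (so a half turn about z gives the same grasp; the last joint's range is limited). The gripper opens to 85 mm and grips with 20 to 120 N. Pads are 22 mm wide; open, the fingers measure 114 mm over their backs; the gripper's body (76 mm by 85 mm) begins 54 mm behind the grasp point. The pads swing forward as they close: fully open they stand 13 mm farther back than shut.
Start: joints at [59.857, 21.807, 74.336, -0, 83.858, -12.336], TCP at [0.168, 0.524, 0.405] pointing down, gripper open.
Joint ranges: [-178.18, 178.18], [-50.72, 133.34], [12.68, 142.11], [-81.47, 261.47], [9.98, 163.14], [-165.26, 165.26]. Speed limits (degrees/s): [136.94, 136.94, 180, 180, 180, 180].

### API

Orientations are given as [roll, pitch, yaw] about the fixed x, y, z axes, in that order (R = Rz(yaw) Ry(pitch) Rx(roll)).
In Python, from station import sensors, eyes, r gives the robot as it stands.
- The arm moves only by the shell command python3 -m pendant 'ROWS' [OPENING] [FORCE]. ROWS is JSON, a list of rows, each an object of numbers: "tx", "ty", "tz": the shift along the tool's x, y, z in cm; "turn": the turn about the tool's z in rad. A call has 1 to 12 rows; each row shifts and turns the commanded pose from where the row before left it, along the tool's axes as they then stand; what a row does not reach is not made up. A row lasts 1/10 s, in which the tool goes at most 50 mm and 8.59 degrees, less where a joint would pass 70% of its speed; a pose out of reach is approached as far as the arm can. A call is refused whole if a number of a shift passes 5 or a number of a turn 0.15, either way. A call with a gripper value outside its range is refused whole. OPENING is the opening, from 0 (shut) to 1 (fully open), set as the call begins (- or left out, the last holds). The fingers move at their own pace and stop on an object; FORCE is the grip in N (left out, the last holds). Time passes only in rows, so rows that do not move let the fingers close. It gives the time, the measured TCP pose, the force, the opening and the grip force at its end, in the units of the state.
- sensors.observe(): the state, without advancing time (a new reading comes with each control period).
- eyes.capture(name): name is "side" or "top"; returns the picture (420x560x3 uint8, red, green, blue); there is no depth.
- eyes.camera_model(name): a dict with "fx", "fy", "cx", "cy" (pixels), "world_from_camera" (4x4, takes a point from camera to world coordinates). Camera axes: x right, y down, z forward; pixel columns grow to the right and rows downward; lengths in m; the calibration is good to about 2 mm. A picture is of the moment at which its call begins. camera_model takes no time and is no camera call.
- r.job_done(): hands the job in; it is judged then, once.
The state is a dict: "clock": time; "joint_positions": joint angles; "qvel": joint speeds; "joint_efforts": joint torques, N m; "tool_pos": TCP position; "tool_rot": TCP orientation; "force": force on the tool from outside, world axes, zero at the start; "ft_torque": the same for the moment, N m; "width": finger opening in m; "grasp_force": force on a finger pad.
Only numpy, scipy, OpenCV 4.12 (cv2) and the standard library are available. Lean on these libraries where they do the work, as an engineer would, in place of code of your own. Each camera call takes 0.05 s, during which the arm holds its last target. There are 200 camera calls.

### The job

Fit the loose filter cartridge in the empty left bay of the water purifier: holding it by its T handle, push the bay's sprung flap down with its foot, slide it past and press it on gently until you feel it rest on the valve seat at the bottom; then let go, with the flap sprung shut above it. The seat stands higher or lower with the water setting, so stop when you meet it and do not drive it down; leave the other things on the worktop where they are.

Things in the scene. Friction and masses are not known exactly. Their poses are not given: they have to be found in the camera images.
- cartridge_grip (a point): centre of the T handle of the loose white filter cartridge, which stands upright on the worktop. Handle bar: 14 mm thick (point x), 42 mm long (y), 28 mm high (z, up along the cartridge), the point 140 mm above the foot. Below it a neck 12 mm in diameter and 80 mm long, then the round body. Whole height 154 mm, about 0.16 kg. It fits the bay in any yaw
- cartridge_foot (a point): centre of the underside of the loose cartridge, axes as cartridge_grip. The round body above it is 40 mm in diameter and 46 mm high; its foot is bevelled to 24 mm in diameter over the lowest 8 mm
- purifier: fixed two-bay water purifier, origin under its middle, x to its rear, y to its left; 140 x 210 mm, top 125 mm up, tank behind it 166 mm up. Two sprung grips in the bore drag on the cartridge: some 4 to 15 N of push while they and the flap give way (foot 85 to 93 mm below the top), then 2 to 10 N to the seat; it stays where it is let go. The left bay is empty; the right one, 100 mm from it, holds a fitted cartridge (handle 178 mm up)
- bay (a point): centre line of the empty bay at the level of the flat top (125 mm above the worktop), axes as purifier. Mouth: x from -22 to +30 mm, y from -27 to +27 mm, 49 mm deep. Below it a round bore, 43 mm in diameter with a bevelled edge. The valve seat in it, a 34 mm disc, stands at an unknown height, 96 to 111 mm below the top; it stays put up to 18 N and slides down beyond that
- flap (a joint): sprung flap of the empty bay, rad: 0 shut (level, 5 mm under the top), about 1.4 hanging down beside the cartridge. Hinge along y, 26 mm behind the bay's centre line; the flap reaches 43 mm forward, with a 17 mm slot for the neck. Spring 0.05 N m shut, 0.16 open, pressing the cartridge forward. It springs up over the shoulder when the foot is some 92 mm below the top
- mug: white mug with a handle, 92 x 127 x 95 mm, a bystander; origin at its underside
- garlic: garlic bulb, 60 mm, a bystander; origin at its underside
- salt_shaker: salt shaker, 44 mm wide and 90 mm high, a bystander; origin at its underside
- teaspoon: teaspoon, 132 mm, a bystander; origin at its underside
- tin: low food tin, 75 mm wide and 58 mm high, a bystander; origin at its underside
Things that resemble listed ones, but are neither listed nor needed, are in the scene too. What is shaped like the part that bears cartridge_grip but brown, pink or yellow is not meant.

How it is judged (in metres and radians):
On the way:
1. the cartridge stands in the mouth and holds the flap open (value of joint flap above 0.7 rad and z of cartridge_foot in the frame of bay below -0.03 m and horizontal distance between cartridge_foot and bay below 0.012 m), for 0.2 s.
At the end, for the whole second after the job is handed in: the cartridge stands upright (within 0.08 rad) in the empty bay with its foot on the valve seat (gap under about 2 mm; the reference point lies 2.5 mm under the seat's top), released and at rest, and the flap has sprung shut above its shoulder (under 0.12 rad) (distance between cartridge_foot and seat_c0 below 0.0045 m and horizontal distance between cartridge_foot and bay below 0.004 m and angle between cartridge's own z axis and vertical below 0.08 rad and value of joint flap below 0.12 rad and linear speed of cartridge below 0.01 m/s); the robot touches nothing.
It fails at once if the valve seat is driven down by more than 2 mm (distance of seat_c0 from where it was at the start of the episode above 0.002 m).
It fails at once if the cartridge is jammed against the purifier (contact forces of more than 90 N in all) (contact force between cartridge and purifier above 90 N).
It fails at once if another thing on the worktop is pushed more than 20 mm away (distance of any of mug, garlic, salt_shaker, teaspoon, tin from where it was at the start of the episode above 0.02 m).
It also fails if it takes over 64 s, if anything falls off the work surface, if the arm or the gripper's body presses on something with over 40 N, if the wrist force passes 120 N, or if a joint passes its speed limit or range.

## Working session

There is one attempt and no reset: what is moved stays moved. The work goes in short steps, Python scripts to look and compute and a shell command to move; the robot and the scene stay as the last step left them, time stands still between calls to the robot, and variables do not carry over. Pictures are saved under pics/ and viewed, at most 10 in all, crops included, and the job is handed in when it is done.

```bash
mkdir -p pics; ls
python3 - <<'E'
from station import sensors, eyes, r
import cv2,json,numpy as np
s=sensors.observe();print({k:np.round(v,4).tolist() for k,v in s.items()})
for n in("side","top"):
    cv2.imwrite(f"pics/{n}0.png",eyes.capture(n)[:,:,::-1]);m=eyes.camera_model(n);print(n,m["fx"],m["fy"],m["cx"],m["cy"],np.round(m["world_from_camera"],4).tolist())
E
```

```text
pics
{'clock': 0.0, 'joint_positions': [59.8566, 21.8418, 74.3859, 0.0009, 83.8558, -12.3364], 'qvel': [-0.0501, -0.0499, 0.0693, -0.0438, 0.0742, 0.0538], 'joint_efforts': [-0.0002, -44.8466, -23.128, -0.0002, 0.0048, 0.0], 'tool_pos': [0.1682, 0.5236, 0.4041], 'tool_rot': [-179.9186, -0.0187, 162.1929], 'force': [0.6772, 0.3801, 0.0997], 'ft_torque': [-0.0082, -0.0814, -0.0271], 'grasp_force': 0.0, 'width': 0.0856}
side 460.00674024696104 460.00674024696104 279.4161808628947 213.89910645855142 [[0.817, -0.4303, 0.3838, 0.0688], [-0.5765, -0.6217, 0.5302, -0.2009], [0.0105, -0.6545, -0.756, 0.9243], [0.0, 0.0, 0.0, 1.0]]
top 529.1769807996395 529.1769807996395 279.69309645716504 218.6599909307737 [[0.0163, -0.9926, 0.1203, 0.3135], [-0.9997, -0.014, 0.0195, 0.3608], [-0.0177, -0.1205, -0.9925, 1.362], [0.0, 0.0, 0.0, 1.0]]
```

View pics/side0.png

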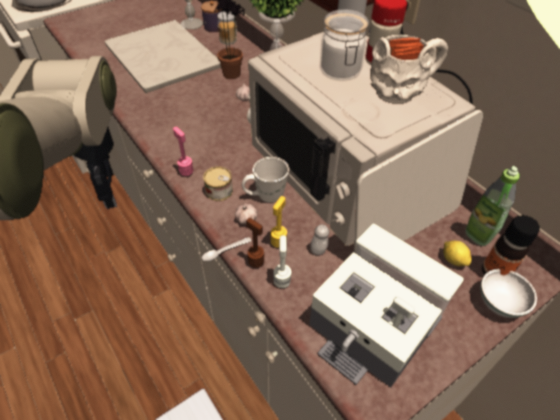

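View pics/top0.png

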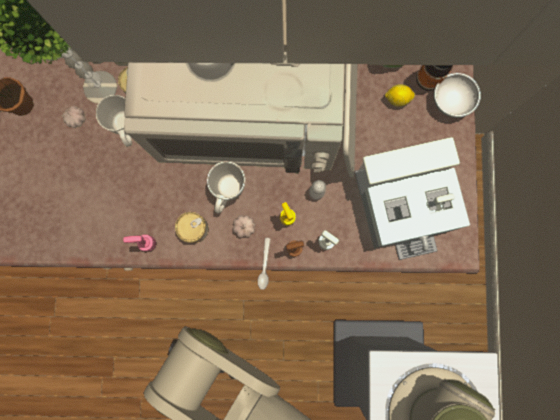

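Side view: the T-handled parts are pink (182,152), brown (256,243), yellow (279,223) and white (282,262). In the top view white is at (328,240). White is the one meant. The purifier's empty left bay is at top (397,208), side (357,287). Close crops come next.

Run:
```python
import cv2,numpy as np
t=cv2.imread("pics/top0.png")[135:265,300:480];s=cv2.imread("pics/side0.png")[225:375,255:465]
cv2.imwrite("pics/tc.png",cv2.resize(t,None,fx=4.4,fy=4.4,interpolation=cv2.INTER_CUBIC))
cv2.imwrite("pics/sc.png",cv2.resize(s,None,fx=3.8,fy=3.8,interpolation=cv2.INTER_CUBIC))
```

```text
(no output)
```

View pics/tc.png

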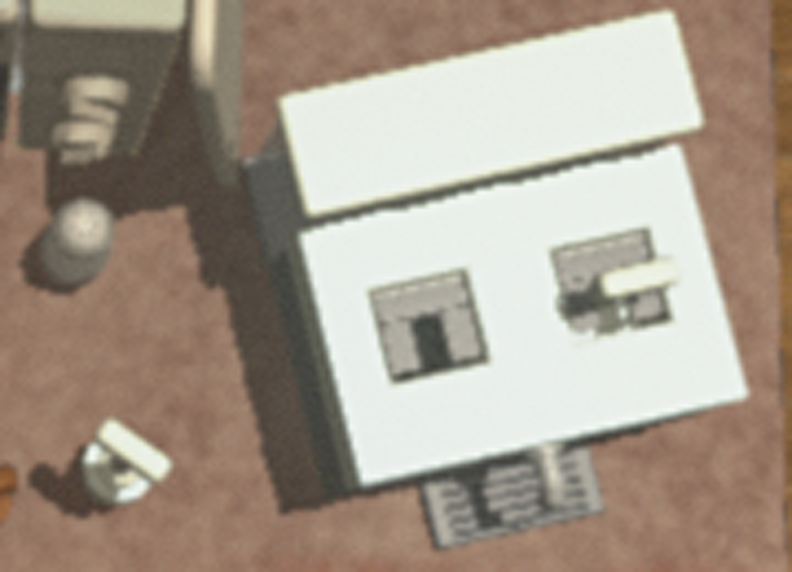

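View pics/sc.png

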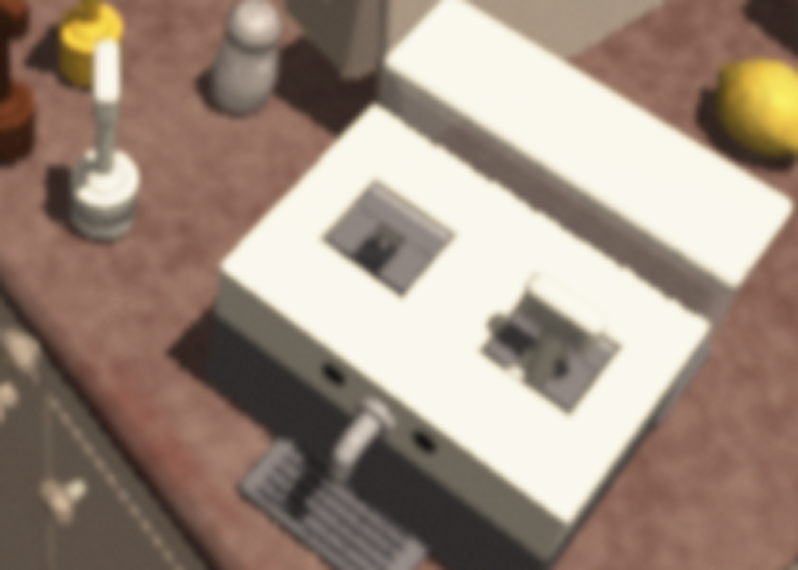

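```bash
cat > h.py <<'E'
import numpy as np
from station import eyes
from scipy.optimize import least_squares
def proj(n,P):
    m=eyes.camera_model(n);T=np.linalg.inv(m["world_from_camera"]);P=np.atleast_2d(P)
    c=P@T[:3,:3].T+T[:3,3];return np.c_[m["fx"]*c[:,0]/c[:,2]+m["cx"],m["fy"]*c[:,1]/c[:,2]+m["cy"]]
def back(n,uv,z):
    m=eyes.camera_model(n);W=np.array(m["world_from_camera"]);uv=np.atleast_2d(uv)
    d=np.c_[(uv[:,0]-m["cx"])/m["fx"],(uv[:,1]-m["cy"])/m["fy"],np.ones(len(uv))]@W[:3,:3].T
    return W[:3,3]+d*((z-W[2,3])/d[:,2])[:,None]
E
python3 - <<'E'
from h import *
T=lambda p:np.array(p)/4.4+[300,135]-0.4
S=lambda p:np.array(p)/3.8+[255,225]-0.4
# order: rear-left, rear-right, front-right, front-left mouth, then roof FL, FR
tm=T([(370,290),(467,270),(488,362),(392,382),(360,487),(748,395)])
sm=S([(376,181),(456,236),(404,296),(322,238),(220,265),(566,525)])
for n,u in(("top",tm),("side",sm)):
    b=back(n,u,.125);print(n,np.round(b[:,:2],4).tolist(),np.round(np.linalg.norm(np.diff(b[:4],axis=0),axis=1),4),np.linalg.norm(b[5]-b[4]))
def f(p,w):
    c,s=np.cos(p[2]),np.sin(p[2]);L=np.array([(.03,.027),(.03,-.027),(-.022,-.027),(-.022,.027),(p[3],.055),(p[3],-.155)])
    P=np.c_[p[0]+c*L[:,0]-s*L[:,1],p[1]+s*L[:,0]+c*L[:,1],np.full(6,.125)]
    e=[]
    if 't' in w:e.append(proj("top",P)-tm)
    if 's' in w:e.append(proj("side",P)-sm)
    return np.ravel(e)
for w in("t","s","ts"):
    q=least_squares(f,[.35,.15,0,-.07],args=(w,));print(w,np.round(q.x,4),np.degrees(q.x[2]),q.cost,np.round(q.fun,1))
h=back("top",T([(112,418),(172,462),(160,482),(97,440)]),.154);print(np.round(h,4),h.mean(0))
e=(h[1]+h[2]-h[0]-h[3])/2;print("bar dir",np.degrees(np.arctan2(e[1],e[0])),np.linalg.norm(e))
print("side grip",back("side",S((107,70)),.14),"body top c",back("side",S((107,170)),.046),"foot",back("side",S((104,212)),.008))
print("top body",back("top",T([(118,470)]),.046))
print("salt",back("top",T((85,220)),.09), "yellow",back("top",(287,215),.14),"brown",back("top",(294,248),.14))
E
```

```text
top [[0.5099, 0.1408], [0.5215, 0.0889], [0.4719, 0.0784], [0.4605, 0.1295], [0.4042, 0.1468], [0.4562, -0.0589]] [0.0531 0.0506 0.0524] 0.2122168732109851
side [[0.5089, 0.1413], [0.5208, 0.0905], [0.4736, 0.0791], [0.4612, 0.1304], [0.4065, 0.1484], [0.4541, -0.0572]] [0.0522 0.0485 0.0528] 0.21105839919218783
t [ 0.487   0.1087  0.2389 -0.0705] 13.688489786252411 0.9713389350357994 [-0.5  0.1 -0.3 -0.5  0.5 -0.  -0.1  0.5  0.6 -0.5 -0.1  0.4]
s [ 0.4873  0.1097  0.2272 -0.0701] 13.017034796938162 1.414142008748789 [ 0.1 -0.8  0.8 -0.3 -0.4  0.7 -0.7  0.1  0.4  0.3 -0.1 -0. ]
ts [ 0.4871  0.1093  0.2324 -0.0703] 13.316116672771882 3.1125116822184036 [-0.7 -0.1 -0.4 -0.4  0.2  0.  -0.4  0.4  0.1 -0.8 -0.5  0.7  0.1 -0.6
  0.8 -0.2 -0.2  0.9 -0.7  0.4  0.4  0.8  0.4  0.1]
[[0.4361 0.2803 0.154 ]
 [0.4136 0.249  0.154 ]
 [0.4031 0.2552 0.154 ]
 [0.4245 0.288  0.154 ]] [0.41929006 0.2681417  0.154     ]
bar dir -124.43113597112276 0.03881268319061933
side grip [[0.42543033 0.2778491  0.14      ]] body top c [[0.42435896 0.27375714 0.046     ]] foot [[0.42022649 0.2700986  0.008     ]]
top body [[0.4175232  0.26952187 0.046     ]]
salt [[0.55257376 0.29161666 0.09      ]] yellow [[0.47035831 0.36802121 0.14      ]] brown [[0.39373875 0.35072934 0.14      ]]
```

White cartridge: grip at (0.4195, 0.269), bar along 55.6°. Bay centre at (0.487, 0.109), yaw 13.3°. Sizes agree: mouth 53x51 mm, front 211 mm.

```bash
python3 -m pendant '[{"tx":-2.5,"ty":-1.3},{"tx":-3,"ty":-1.6},{"tx":-3,"ty":-1.6},{"tx":-3,"ty":-1.6},{"tx":-3,"ty":-1.6},{"tx":-3,"ty":-1.6},{"tx":-3,"ty":-1.6},{"tx":-3,"ty":-1.6},{"tx":-3,"ty":-1.6},{"tx":-3,"ty":-1.6},{"tx":-2.2,"ty":-0.85},{}]' 0.6 50
python3 -m pendant '[{"turn":0.15},{"turn":0.15},{"turn":0.15},{"turn":0.15},{"turn":0.15},{"turn":0.15},{"turn":0.15},{"turn":0.15},{"turn":0.15},{"turn":0.15},{"turn":0.15},{"turn":0.15}]'
python3 -m pendant '[{"turn":0.06},{},{},{}]'
python3 - <<'E'
from station import eyes
import cv2,numpy as np
a=[cv2.resize(eyes.capture(n)[y:y+120,x:x+130,::-1],None,fx=3,fy=4.5 and 3,interpolation=cv2.INTER_CUBIC) for n,x,y in(("top",270,170),("side",220,190))]
cv2.imwrite("pics/p1.png",np.hstack(a))
E
```

```text
validation failed for argument at $[0]...
validation failed for argument at $[0]...
validation failed for argument at $[0]...
```

View pics/p1.png

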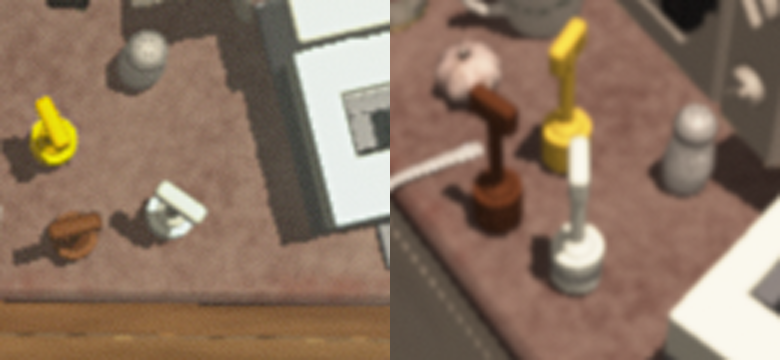

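The picture shows the white T handle clearly, top crop (180,202) and side crop (578,160), not yet reached. The rows were refused, presumably because every key has to be given.

```bash
python3 -m pendant '[{"tx":-2.5,"ty":-1.3,"tz":0,"turn":0},{"tx":-3,"ty":-1.6,"tz":0,"turn":0},{"tx":-3,"ty":-1.6,"tz":0,"turn":0},{"tx":-3,"ty":-1.6,"tz":0,"turn":0},{"tx":-3,"ty":-1.6,"tz":0,"turn":0},{"tx":-3,"ty":-1.6,"tz":0,"turn":0},{"tx":-3,"ty":-1.6,"tz":0,"turn":0},{"tx":-3,"ty":-1.6,"tz":0,"turn":0},{"tx":-3,"ty":-1.6,"tz":0,"turn":0},{"tx":-3,"ty":-1.6,"tz":0,"turn":0},{"tx":-2.2,"ty":-0.85,"tz":0,"turn":0},{"tx":0,"ty":0,"tz":0,"turn":0}]' 0.6 50
```

```text
clock: 1.4
tool_pos: [0.4212, 0.2676, 0.4044]
tool_rot: [-180.0, 0.0, 162.0]
force: [-0.6, 1.0, -0.1]
width: 0.0513
grasp_force: 0.0
```

```bash
python3 -m pendant '[{"tx":0,"ty":0,"tz":0,"turn":0.15},{"tx":0,"ty":0,"tz":0,"turn":0.15},{"tx":0,"ty":0,"tz":0,"turn":0.15},{"tx":0,"ty":0,"tz":0,"turn":0.15},{"tx":0,"ty":0,"tz":0,"turn":0.15},{"tx":0,"ty":0,"tz":0,"turn":0.15},{"tx":0,"ty":0,"tz":0,"turn":0.15},{"tx":0,"ty":0,"tz":0,"turn":0.15},{"tx":0,"ty":0,"tz":0,"turn":0.15},{"tx":0,"ty":0,"tz":0,"turn":0.15},{"tx":0,"ty":0,"tz":0,"turn":0.15},{"tx":0,"ty":0,"tz":0,"turn":0.15}]'
python3 -m pendant '[{"tx":0,"ty":0,"tz":0,"turn":0.06},{"tx":0,"ty":0,"tz":1.5,"turn":0},{"tx":0,"ty":0,"tz":1.5,"turn":0},{"tx":0,"ty":0,"tz":1,"turn":0},{"tx":0,"ty":0,"tz":0,"turn":0},{"tx":0,"ty":0,"tz":0,"turn":0},{"tx":0,"ty":0,"tz":0,"turn":0}]'
python3 - <<'E'
from station import eyes
import cv2,numpy as np
a=[cv2.resize(eyes.capture(n)[y:y+120,x:x+100,::-1],None,fx=4,fy=4,interpolation=cv2.INTER_CUBIC) for n,x,y in(("top",280,180),("side",230,190))]
cv2.imwrite("pics/p2.png",np.hstack(a))
E
```

```text
clock: 2.6
tool_pos: [0.4187, 0.2697, 0.4047]
tool_rot: [-180.0, 0.0, 58.7]
force: [-0.5, -0.6, 0.7]
width: 0.0514
grasp_force: 0.0
clock: 3.3
tool_pos: [0.4194, 0.2693, 0.3654]
tool_rot: [180.0, -0.1, 55.6]
force: [0.1, -0.2, 0.2]
width: 0.0512
grasp_force: 0.0
```

View pics/p2.png

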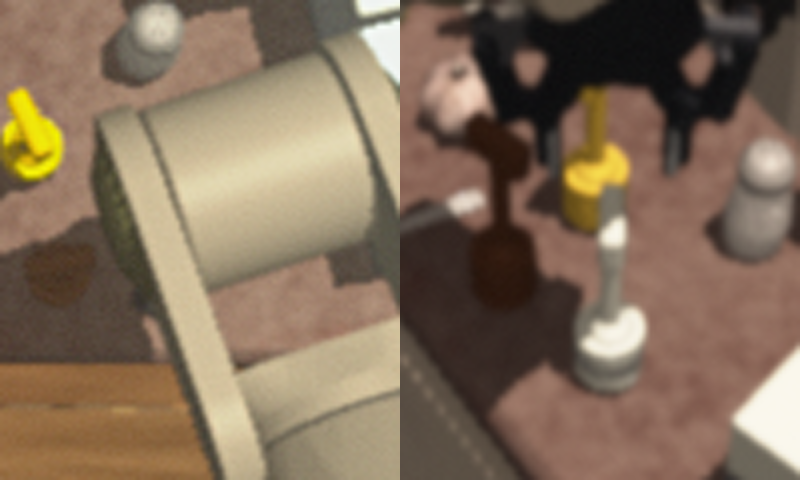

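Side crop: fingertips at (548,165) and (678,168) straddle the handle at (613,210), centred. Going down and gripping.

```bash
python3 -m pendant '[{"tx":0,"ty":0,"tz":1,"turn":0},{"tx":0,"ty":0,"tz":1.5,"turn":0},{"tx":0,"ty":0,"tz":1.5,"turn":0},{"tx":0,"ty":0,"tz":1.5,"turn":0},{"tx":0,"ty":0,"tz":0.8,"turn":0},{"tx":0,"ty":0,"tz":0.4,"turn":0},{"tx":0,"ty":0,"tz":0,"turn":0},{"tx":0,"ty":0,"tz":0,"turn":0},{"tx":0,"ty":0,"tz":0,"turn":0}]'
python3 -m pendant '[{"tx":0,"ty":0,"tz":0,"turn":0},{"tx":0,"ty":0,"tz":0,"turn":0},{"tx":0,"ty":0,"tz":0,"turn":0},{"tx":0,"ty":0,"tz":0,"turn":0},{"tx":0,"ty":0,"tz":0,"turn":0},{"tx":0,"ty":0,"tz":0,"turn":0},{"tx":0,"ty":0,"tz":0,"turn":0},{"tx":0,"ty":0,"tz":0,"turn":0}]' 0 60
```

```text
clock: 4.3
tool_pos: [0.4195, 0.2692, 0.2983]
tool_rot: [180.0, -0.1, 55.6]
force: [0.3, -0.6, 0.6]
width: 0.051
grasp_force: 0.0
clock: 5.1
tool_pos: [0.4195, 0.2691, 0.298]
tool_rot: [180.0, -0.0, 55.6]
force: [0.5, -0.8, 5.6]
width: 0.0132
grasp_force: 59.2
```

```bash
python3 -m pendant '[{"tx":0,"ty":0,"tz":-1,"turn":0},{"tx":0,"ty":0,"tz":-2,"turn":0},{"tx":0,"ty":0,"tz":-2.5,"turn":0},{"tx":0,"ty":0,"tz":-2.5,"turn":0},{"tx":0,"ty":0,"tz":-2.5,"turn":0},{"tx":0,"ty":0,"tz":-2.5,"turn":0},{"tx":0,"ty":0,"tz":-2,"turn":0},{"tx":0,"ty":0,"tz":-1.5,"turn":0},{"tx":0,"ty":0,"tz":-0.5,"turn":0},{"tx":0,"ty":0,"tz":0,"turn":0}]'
python3 -m pendant '[{"tx":-0.66,"ty":1.01,"tz":0,"turn":0},{"tx":-1,"ty":1.6,"tz":0,"turn":0},{"tx":-1.3,"ty":2,"tz":0,"turn":0},{"tx":-1.3,"ty":2,"tz":0,"turn":0},{"tx":-1.3,"ty":2,"tz":0,"turn":0},{"tx":-1.3,"ty":2,"tz":0,"turn":0},{"tx":-1.3,"ty":2,"tz":0,"turn":0},{"tx":-0.8,"ty":1.2,"tz":0,"turn":0},{"tx":-0.4,"ty":0.8,"tz":0,"turn":0},{"tx":0,"ty":0,"tz":0,"turn":0}]'
python3 -m pendant '[{"tx":0,"ty":0,"tz":0,"turn":-0.08},{"tx":0,"ty":0,"tz":0,"turn":-0.12},{"tx":0,"ty":0,"tz":0,"turn":-0.14},{"tx":0,"ty":0,"tz":0,"turn":-0.14},{"tx":0,"ty":0,"tz":0,"turn":-0.14},{"tx":0,"ty":0,"tz":0,"turn":-0.12},{"tx":0,"ty":0,"tz":0,"turn":-0.09},{"tx":0,"ty":0,"tz":0,"turn":0},{"tx":0,"ty":0,"tz":0,"turn":0},{"tx":0,"ty":0,"tz":0,"turn":0}]'
python3 - <<'E'
from station import eyes
import cv2,numpy as np
for n,x,y in(("top",330,130),("side",290,190)):
    cv2.imwrite(f"pics/p3{n}.png",cv2.resize(eyes.capture(n)[y:y+140,x:x+180,::-1],None,fx=4.4,fy=4.2,interpolation=cv2.INTER_CUBIC))
E
```

```text
clock: 6.1
tool_pos: [0.4192, 0.2691, 0.4678]
tool_rot: [-180.0, -0.0, 55.6]
force: [0.4, -0.8, -1.2]
width: 0.0131
grasp_force: 58.6
clock: 7.1
tool_pos: [0.4875, 0.1087, 0.4673]
tool_rot: [-180.0, 0.0, 55.6]
force: [0.7, 0.3, -1.7]
width: 0.013
grasp_force: 58.6
clock: 8.1
tool_pos: [0.487, 0.1097, 0.4677]
tool_rot: [-180.0, -0.0, 103.1]
force: [0.6, -0.7, -1.6]
width: 0.0134
grasp_force: 58.6
```

View pics/p3side.png

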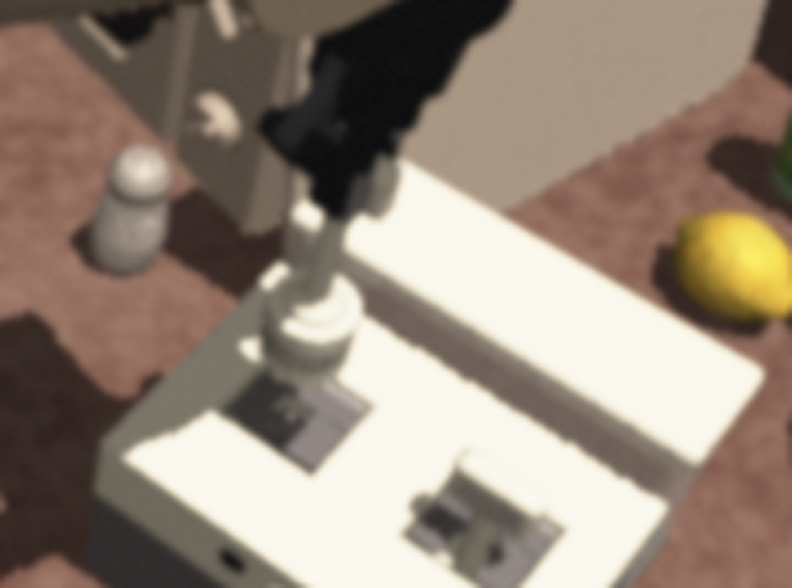

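Side crop: the cartridge hangs over the bay, body edges at u 261 and 362, foot bottom at v≈383. Mouth corners show at (372,405) and (312,472). Checking its offset against the projection.

Run:
```python
from h import *
C=lambda n,o,P:(proj(n,P)-o+.4)*[4.4,4.2]
a=np.linspace(0,2*np.pi,72)
ring=lambda x,y,z,r:np.c_[x+r*np.cos(a),y+r*np.sin(a),0*a+z]
x,y=.487,.1097
for z,r in((.216,.02),(.178,.02),(.17,.012)):
    p=C("side",[290,190],ring(x,y,z,r));print(z,p.min(0).round(),p.max(0).round())
print("neck",C("side",[290,190],[[x,y,.216],[x,y,.26],[x,y,.296]]).round())
for t in(0,1):
    q=np.radians(13.3);L=np.array([(.03,.027),(.03,-.027),(-.022,-.027),(-.022,.027)])
    P=np.c_[.4871+np.cos(q)*L[:,0]-np.sin(q)*L[:,1],.1093+np.sin(q)*L[:,0]+np.cos(q)*L[:,1],0*L[:,0]+.125]
print("mouth",C("side",[290,190],P).round())
```

```text
0.216 [273. 269.] [367. 343.]
0.178 [262. 317.] [353. 390.]
0.17 [278. 341.] [332. 384.]
neck [[320. 305.]
 [336. 246.]
 [350. 194.]]
mouth [[282. 344.]
 [378. 407.]
 [313. 478.]
 [216. 412.]]
```

Cartridge and mouth agree within about 1 mm. Down through the flap to a foot depth of 40 mm.

```bash
python3 -m pendant '[{"tx":0,"ty":0,"tz":0.8,"turn":0},{"tx":0,"ty":0,"tz":1,"turn":0},{"tx":0,"ty":0,"tz":1,"turn":0},{"tx":0,"ty":0,"tz":1,"turn":0},{"tx":0,"ty":0,"tz":0.7,"turn":0},{"tx":0,"ty":0,"tz":0.5,"turn":0},{"tx":0,"ty":0,"tz":0.5,"turn":0},{"tx":0,"ty":0,"tz":0.5,"turn":0},{"tx":0,"ty":0,"tz":0,"turn":0},{"tx":0,"ty":0,"tz":0,"turn":0}]'
python3 -m pendant '[{"tx":0,"ty":0,"tz":0.5,"turn":0},{"tx":0,"ty":0,"tz":0.5,"turn":0},{"tx":0,"ty":0,"tz":0.5,"turn":0},{"tx":0,"ty":0,"tz":0.5,"turn":0},{"tx":0,"ty":0,"tz":0.5,"turn":0},{"tx":0,"ty":0,"tz":0,"turn":0},{"tx":0,"ty":0,"tz":0,"turn":0},{"tx":0,"ty":0,"tz":0,"turn":0}]'
python3 - <<'E'
from station import eyes,sensors
import cv2,numpy as np
print(sensors.observe()["ft_torque"])
cv2.imwrite("pics/p4.png",cv2.resize(eyes.capture("side")[230:350,290:450,::-1],None,fx=5,fy=5,interpolation=cv2.INTER_CUBIC))
E
```

```text
clock: 9.2
tool_pos: [0.4869, 0.1093, 0.4079]
tool_rot: [-180.0, 0.0, 103.2]
force: [-2.9, -0.4, 3.2]
width: 0.0134
grasp_force: 59.3
clock: 10.0
tool_pos: [0.4871, 0.1093, 0.3819]
tool_rot: [-179.9, -0.0, 103.2]
force: [-1.3, -3.1, -6.6]
width: 0.0131
grasp_force: 58.3
[-9.63169634e-01  3.31520953e-01 -3.23985804e-04]
```

View pics/p4.png

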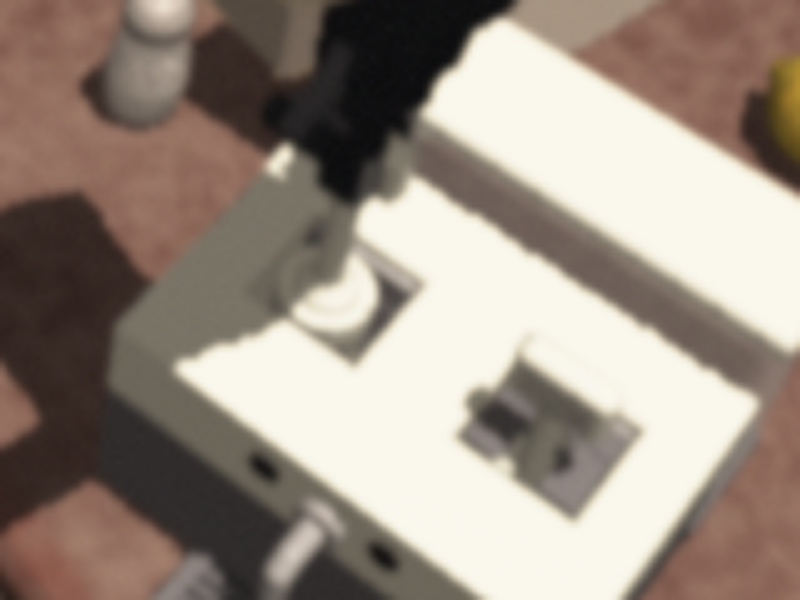

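Side crop: the body is inside the mouth, centred near (335,300), with the flap pushed down and dark gap visible at (395,300) on the rear right. Taking a settled force reading.

```bash
python3 -m pendant '[{"tx":0,"ty":0,"tz":0,"turn":0},{"tx":0,"ty":0,"tz":0,"turn":0}]'
python3 -m pendant '[{"tx":0,"ty":0,"tz":0.1,"turn":0},{"tx":0,"ty":0,"tz":0,"turn":0}]'
python3 -m pendant '[{"tx":0,"ty":0,"tz":0.2,"turn":0},{"tx":0,"ty":0,"tz":0,"turn":0},{"tx":0,"ty":0,"tz":0,"turn":0}]'
```

```text
clock: 10.25
tool_pos: [0.487, 0.1093, 0.3824]
tool_rot: [-179.9, -0.0, 103.2]
force: [-2.3, -3.7, -6.1]
width: 0.0132
grasp_force: 58.4
clock: 10.45
tool_pos: [0.487, 0.1094, 0.3822]
tool_rot: [180.0, 0.0, 103.2]
force: [-3.0, -3.4, -1.0]
width: 0.013
grasp_force: 59.3
clock: 10.75
tool_pos: [0.4871, 0.1094, 0.3804]
tool_rot: [179.9, 0.0, 103.2]
force: [-3.6, -4.2, 3.1]
width: 0.0134
grasp_force: 59.9
```

Sideways force of about 3 N pushing right says the cartridge sits slightly left of centre. Shifting 1 mm right.

```bash
python3 -m pendant '[{"tx":-0.1,"ty":0,"tz":0,"turn":0},{"tx":0,"ty":0,"tz":0,"turn":0},{"tx":0,"ty":0,"tz":0,"turn":0}]'
python3 -m pendant '[{"tx":0,"ty":0,"tz":0.2,"turn":0},{"tx":0,"ty":0,"tz":0.1,"turn":0},{"tx":0,"ty":0,"tz":0,"turn":0}]'
python3 -m pendant '[{"tx":0,"ty":0,"tz":0.2,"turn":0},{"tx":0,"ty":0,"tz":0.1,"turn":0},{"tx":0,"ty":0,"tz":0,"turn":0}]'
```

```text
clock: 11.05
tool_pos: [0.4874, 0.1085, 0.3799]
tool_rot: [180.0, -0.0, 103.2]
force: [-2.9, -3.1, 3.9]
width: 0.0132
grasp_force: 60.0
clock: 11.35
tool_pos: [0.4873, 0.1084, 0.3763]
tool_rot: [-179.9, -0.0, 103.2]
force: [-3.4, -2.0, 1.4]
width: 0.0128
grasp_force: 59.6
clock: 11.65
tool_pos: [0.4873, 0.1084, 0.3734]
tool_rot: [-180.0, -0.0, 103.2]
force: [-2.9, -1.7, 1.6]
width: 0.013
grasp_force: 59.5
```

```bash
python3 -m pendant '[{"tx":0,"ty":0,"tz":0.2,"turn":0},{"tx":0,"ty":0,"tz":0.2,"turn":0},{"tx":0,"ty":0,"tz":0.2,"turn":0},{"tx":0,"ty":0,"tz":0,"turn":0}]'
python3 -m pendant '[{"tx":0,"ty":0,"tz":0.2,"turn":0},{"tx":0,"ty":0,"tz":0.2,"turn":0},{"tx":0,"ty":0,"tz":0.2,"turn":0},{"tx":0,"ty":0,"tz":0,"turn":0}]'
python3 -m pendant '[{"tx":0,"ty":0,"tz":0.2,"turn":0},{"tx":0,"ty":0,"tz":0.2,"turn":0},{"tx":0,"ty":0,"tz":0.2,"turn":0},{"tx":0,"ty":0,"tz":0,"turn":0}]'
```

```text
clock: 12.05
tool_pos: [0.4873, 0.1084, 0.3672]
tool_rot: [-179.9, -0.0, 103.2]
force: [-3.1, -2.3, -1.6]
width: 0.0132
grasp_force: 59.2
clock: 12.45
tool_pos: [0.4874, 0.1084, 0.3613]
tool_rot: [-180.0, -0.0, 103.2]
force: [-1.5, -1.8, -2.0]
width: 0.0133
grasp_force: 59.1
clock: 12.85
tool_pos: [0.4874, 0.1084, 0.3553]
tool_rot: [-180.0, -0.0, 103.2]
force: [-1.9, -1.5, -1.6]
width: 0.0127
grasp_force: 59.1
```

```bash
python3 -m pendant '[{"tx":0,"ty":0,"tz":0.3,"turn":0},{"tx":0,"ty":0,"tz":0.3,"turn":0},{"tx":0,"ty":0,"tz":0.3,"turn":0},{"tx":0,"ty":0,"tz":0.3,"turn":0},{"tx":0,"ty":0,"tz":0,"turn":0}]'
python3 -m pendant '[{"tx":0,"ty":0,"tz":0.2,"turn":0},{"tx":0,"ty":0,"tz":0.1,"turn":0},{"tx":0,"ty":0,"tz":0,"turn":0}]'
python3 -m pendant '[{"tx":0,"ty":0,"tz":0.1,"turn":0},{"tx":0,"ty":0,"tz":0.1,"turn":0},{"tx":0,"ty":0,"tz":0,"turn":0}]'
python3 -m pendant '[{"tx":0,"ty":0,"tz":0.1,"turn":0},{"tx":0,"ty":0,"tz":0.1,"turn":0},{"tx":0,"ty":0,"tz":0,"turn":0}]'
```

```text
clock: 13.35
tool_pos: [0.4874, 0.1084, 0.343]
tool_rot: [-180.0, -0.0, 103.2]
force: [-1.0, -0.7, -4.2]
width: 0.0132
grasp_force: 58.7
clock: 13.65
tool_pos: [0.4873, 0.1084, 0.3406]
tool_rot: [-180.0, -0.0, 103.2]
force: [-2.2, -2.2, -1.0]
width: 0.0133
grasp_force: 59.3
clock: 13.95
tool_pos: [0.4873, 0.1084, 0.3386]
tool_rot: [-180.0, -0.0, 103.2]
force: [-2.2, -1.3, -0.7]
width: 0.0131
grasp_force: 59.5
clock: 14.25
tool_pos: [0.4873, 0.1084, 0.3366]
tool_rot: [-180.0, -0.0, 103.2]
force: [-2.8, -1.4, 0.3]
width: 0.013
grasp_force: 59.5
```

```bash
python3 -m pendant '[{"tx":0,"ty":0,"tz":0.1,"turn":0},{"tx":0,"ty":0,"tz":0.1,"turn":0},{"tx":0,"ty":0,"tz":0,"turn":0}]'
python3 -m pendant '[{"tx":0,"ty":0,"tz":0.1,"turn":0},{"tx":0,"ty":0,"tz":0.1,"turn":0},{"tx":0,"ty":0,"tz":0,"turn":0}]'
python3 -m pendant '[{"tx":0,"ty":0,"tz":0.1,"turn":0},{"tx":0,"ty":0,"tz":0,"turn":0}]'
python3 -m pendant '[{"tx":0,"ty":0,"tz":0.1,"turn":0},{"tx":0,"ty":0,"tz":0,"turn":0}]'
python3 -m pendant '[{"tx":0,"ty":0,"tz":0.1,"turn":0},{"tx":0,"ty":0,"tz":0,"turn":0}]'
```

```text
clock: 14.55
tool_pos: [0.4874, 0.1084, 0.3351]
tool_rot: [179.9, 0.0, 103.2]
force: [-2.8, -2.0, 3.3]
width: 0.0135
grasp_force: 60.0
clock: 14.85
tool_pos: [0.4875, 0.1084, 0.3336]
tool_rot: [179.9, 0.0, 103.2]
force: [-3.2, -1.0, 6.2]
width: 0.0129
grasp_force: 60.4
clock: 15.05
tool_pos: [0.4876, 0.1084, 0.3322]
tool_rot: [179.9, 0.0, 103.2]
force: [-1.8, -1.0, 3.3]
width: 0.0131
grasp_force: 59.8
clock: 15.25
tool_pos: [0.4875, 0.1084, 0.3307]
tool_rot: [180.0, -0.0, 103.2]
force: [-0.8, -0.9, -0.4]
width: 0.0135
grasp_force: 59.4
clock: 15.45
tool_pos: [0.4874, 0.1084, 0.3294]
tool_rot: [180.0, -0.0, 103.2]
force: [0.4, -0.7, -2.6]
width: 0.0133
grasp_force: 59.2
```

Flap has sprung off (sideways force gone), foot about 94 mm deep. Half-millimetre steps from here.

```bash
python3 -m pendant '[{"tx":0,"ty":0,"tz":0.05,"turn":0},{"tx":0,"ty":0,"tz":0.05,"turn":0},{"tx":0,"ty":0,"tz":0,"turn":0}]'
python3 -m pendant '[{"tx":0,"ty":0,"tz":0.05,"turn":0},{"tx":0,"ty":0,"tz":0,"turn":0}]'
python3 -m pendant '[{"tx":0,"ty":0,"tz":0.05,"turn":0},{"tx":0,"ty":0,"tz":0,"turn":0}]'
python3 -m pendant '[{"tx":0,"ty":0,"tz":0.05,"turn":0},{"tx":0,"ty":0,"tz":0,"turn":0}]'
python3 -m pendant '[{"tx":0,"ty":0,"tz":0.05,"turn":0},{"tx":0,"ty":0,"tz":0,"turn":0}]'
```

```text
clock: 15.75
tool_pos: [0.4874, 0.1084, 0.3288]
tool_rot: [180.0, 0.0, 103.2]
force: [-0.3, -0.7, 2.6]
width: 0.0131
grasp_force: 59.8
clock: 15.95
tool_pos: [0.4874, 0.1084, 0.3283]
tool_rot: [180.0, 0.0, 103.2]
force: [-0.3, -0.1, 4.2]
width: 0.0132
grasp_force: 59.8
clock: 16.15
tool_pos: [0.4874, 0.1084, 0.3277]
tool_rot: [180.0, 0.0, 103.2]
force: [0.5, 0.5, 1.5]
width: 0.0133
grasp_force: 59.7
clock: 16.35
tool_pos: [0.4874, 0.1084, 0.3272]
tool_rot: [180.0, -0.0, 103.2]
force: [1.5, -1.1, 0.8]
width: 0.0132
grasp_force: 59.6
clock: 16.55
tool_pos: [0.4875, 0.1084, 0.3269]
tool_rot: [180.0, 0.0, 103.2]
force: [0.4, -1.6, 4.4]
width: 0.0131
grasp_force: 60.1
```

```bash
for i in 1; do :; done; python3 -m pendant '[{"tx":0,"ty":0,"tz":0.05,"turn":0},{"tx":0,"ty":0,"tz":0,"turn":0}]'
python3 -m pendant '[{"tx":0,"ty":0,"tz":0.05,"turn":0},{"tx":0,"ty":0,"tz":0,"turn":0}]'
python3 -m pendant '[{"tx":0,"ty":0,"tz":0.05,"turn":0},{"tx":0,"ty":0,"tz":0,"turn":0}]'
```

```text
clock: 16.75
tool_pos: [0.4874, 0.1084, 0.3261]
tool_rot: [180.0, -0.0, 103.2]
force: [1.5, -0.7, 0.7]
width: 0.0132
grasp_force: 59.4
clock: 16.95
tool_pos: [0.4874, 0.1084, 0.3256]
tool_rot: [180.0, -0.0, 103.2]
force: [1.4, -0.3, 1.0]
width: 0.0133
grasp_force: 59.6
clock: 17.15
tool_pos: [0.4874, 0.1084, 0.3252]
tool_rot: [180.0, 0.0, 103.2]
force: [1.0, 0.3, 2.1]
width: 0.0128
grasp_force: 59.7
```

```bash
python3 -m pendant '[{"tx":0,"ty":0,"tz":0.05,"turn":0},{"tx":0,"ty":0,"tz":0,"turn":0}]'
python3 -m pendant '[{"tx":0,"ty":0,"tz":0.05,"turn":0},{"tx":0,"ty":0,"tz":0,"turn":0}]'
python3 -m pendant '[{"tx":0,"ty":0,"tz":0.05,"turn":0},{"tx":0,"ty":0,"tz":0,"turn":0}]'
python3 -m pendant '[{"tx":0,"ty":0,"tz":0.05,"turn":0},{"tx":0,"ty":0,"tz":0,"turn":0}]'
```

```text
clock: 17.35
tool_pos: [0.4873, 0.1084, 0.3245]
tool_rot: [-180.0, -0.0, 103.2]
force: [1.7, -0.0, -1.1]
width: 0.013
grasp_force: 59.4
clock: 17.55
tool_pos: [0.4873, 0.1084, 0.3239]
tool_rot: [-180.0, -0.0, 103.2]
force: [2.0, 0.7, -1.5]
width: 0.0131
grasp_force: 59.3
clock: 17.75
tool_pos: [0.4873, 0.1084, 0.3238]
tool_rot: [-180.0, 0.0, 103.2]
force: [-0.3, -0.5, 2.0]
width: 0.0129
grasp_force: 59.8
clock: 17.95
tool_pos: [0.4873, 0.1084, 0.3232]
tool_rot: [-180.0, 0.0, 103.2]
force: [1.6, -0.4, 2.2]
width: 0.013
grasp_force: 59.7
```

```bash
python3 -m pendant '[{"tx":0,"ty":0,"tz":0.05,"turn":0},{"tx":0,"ty":0,"tz":0,"turn":0}]'
python3 -m pendant '[{"tx":0,"ty":0,"tz":0.05,"turn":0},{"tx":0,"ty":0,"tz":0,"turn":0}]'
python3 -m pendant '[{"tx":0,"ty":0,"tz":0.05,"turn":0},{"tx":0,"ty":0,"tz":0,"turn":0}]'
python3 -m pendant '[{"tx":0,"ty":0,"tz":0.05,"turn":0},{"tx":0,"ty":0,"tz":0,"turn":0}]'
```

```text
clock: 18.15
tool_pos: [0.4873, 0.1084, 0.3226]
tool_rot: [-180.0, -0.0, 103.2]
force: [0.3, -0.0, 1.2]
width: 0.0135
grasp_force: 59.7
clock: 18.35
tool_pos: [0.4873, 0.1084, 0.3221]
tool_rot: [-180.0, -0.0, 103.2]
force: [0.2, -0.4, 2.1]
width: 0.0131
grasp_force: 59.7
clock: 18.55
tool_pos: [0.4873, 0.1084, 0.3216]
tool_rot: [-180.0, -0.0, 103.2]
force: [1.4, 0.4, 1.0]
width: 0.0134
grasp_force: 59.6
clock: 18.75
tool_pos: [0.4873, 0.1084, 0.321]
tool_rot: [-180.0, -0.0, 103.2]
force: [0.3, 0.3, 0.5]
width: 0.0128
grasp_force: 59.5
```

```bash
python3 -m pendant '[{"tx":0,"ty":0,"tz":0.05,"turn":0},{"tx":0,"ty":0,"tz":0,"turn":0}]'
python3 -m pendant '[{"tx":0,"ty":0,"tz":0.05,"turn":0},{"tx":0,"ty":0,"tz":0,"turn":0}]'
python3 -m pendant '[{"tx":0,"ty":0,"tz":0.05,"turn":0},{"tx":0,"ty":0,"tz":0,"turn":0}]'
python3 -m pendant '[{"tx":0,"ty":0,"tz":0.05,"turn":0},{"tx":0,"ty":0,"tz":0,"turn":0}]'
```

```text
clock: 18.95
tool_pos: [0.4873, 0.1084, 0.3205]
tool_rot: [-180.0, -0.0, 103.2]
force: [0.7, -0.5, 0.3]
width: 0.0132
grasp_force: 59.4
clock: 19.15
tool_pos: [0.4873, 0.1084, 0.3201]
tool_rot: [-180.0, -0.0, 103.2]
force: [0.8, -0.7, 0.5]
width: 0.0129
grasp_force: 59.6
clock: 19.35
tool_pos: [0.4873, 0.1084, 0.3196]
tool_rot: [-180.0, -0.0, 103.2]
force: [-0.3, -0.8, 0.7]
width: 0.0132
grasp_force: 59.5
clock: 19.55
tool_pos: [0.4873, 0.1084, 0.3191]
tool_rot: [-180.0, -0.0, 103.2]
force: [1.3, 0.8, 0.8]
width: 0.0135
grasp_force: 59.4
```

```bash
python3 -m pendant '[{"tx":0,"ty":0,"tz":0.05,"turn":0},{"tx":0,"ty":0,"tz":0,"turn":0}]'
python3 -m pendant '[{"tx":0,"ty":0,"tz":0.05,"turn":0},{"tx":0,"ty":0,"tz":0,"turn":0}]'
python3 -m pendant '[{"tx":0,"ty":0,"tz":0.05,"turn":0},{"tx":0,"ty":0,"tz":0,"turn":0}]'
python3 -m pendant '[{"tx":0,"ty":0,"tz":0.05,"turn":0},{"tx":0,"ty":0,"tz":0,"turn":0}]'
```

```text
clock: 19.75
tool_pos: [0.4874, 0.1084, 0.3188]
tool_rot: [180.0, 0.0, 103.2]
force: [-1.1, 0.1, 3.3]
width: 0.0133
grasp_force: 60.0
clock: 19.95
tool_pos: [0.4873, 0.1084, 0.3183]
tool_rot: [180.0, 0.0, 103.2]
force: [-0.2, 0.0, 3.0]
width: 0.013
grasp_force: 60.0
clock: 20.15
tool_pos: [0.4874, 0.1084, 0.3175]
tool_rot: [-180.0, -0.0, 103.2]
force: [0.3, -0.6, 1.7]
width: 0.0132
grasp_force: 59.6
clock: 20.35
tool_pos: [0.4873, 0.1084, 0.317]
tool_rot: [-180.0, -0.0, 103.2]
force: [0.8, -0.5, 0.3]
width: 0.013
grasp_force: 59.5
```

```bash
python3 -m pendant '[{"tx":0,"ty":0,"tz":0.05,"turn":0},{"tx":0,"ty":0,"tz":0,"turn":0}]'
python3 -m pendant '[{"tx":0,"ty":0,"tz":0.05,"turn":0},{"tx":0,"ty":0,"tz":0,"turn":0}]'
python3 -m pendant '[{"tx":0,"ty":0,"tz":0.05,"turn":0},{"tx":0,"ty":0,"tz":0,"turn":0}]'
python3 -m pendant '[{"tx":0,"ty":0,"tz":0.05,"turn":0},{"tx":0,"ty":0,"tz":0,"turn":0}]'
```

```text
clock: 20.55
tool_pos: [0.4873, 0.1084, 0.3165]
tool_rot: [-180.0, -0.0, 103.2]
force: [0.9, -1.2, -0.6]
width: 0.0133
grasp_force: 59.3
clock: 20.75
tool_pos: [0.4874, 0.1084, 0.3163]
tool_rot: [180.0, 0.0, 103.2]
force: [-0.2, -0.6, 3.6]
width: 0.0131
grasp_force: 59.9
clock: 20.95
tool_pos: [0.4874, 0.1084, 0.316]
tool_rot: [180.0, 0.0, 103.2]
force: [-0.1, -0.0, 5.4]
width: 0.0131
grasp_force: 60.2
clock: 21.15
tool_pos: [0.4874, 0.1084, 0.3159]
tool_rot: [179.9, 0.0, 103.2]
force: [-0.8, -0.1, 8.7]
width: 0.0132
grasp_force: 60.8
```

Force climbs while the tool stalls at 0.316, which looks like the seat. One small confirming step.

```bash
python3 -m pendant '[{"tx":0,"ty":0,"tz":0.04,"turn":0},{"tx":0,"ty":0,"tz":0,"turn":0},{"tx":0,"ty":0,"tz":0,"turn":0}]'
```

```text
clock: 21.45
tool_pos: [0.4874, 0.1084, 0.3159]
tool_rot: [179.9, 0.0, 103.2]
force: [-1.7, -1.0, 13.0]
width: 0.0133
grasp_force: 61.3
```

Seated: 13 N and no travel. Easing off, opening, retreating upward.

```bash
python3 -m pendant '[{"tx":0,"ty":0,"tz":-0.06,"turn":0},{"tx":0,"ty":0,"tz":0,"turn":0}]'
python3 -m pendant '[{"tx":0,"ty":0,"tz":0,"turn":0},{"tx":0,"ty":0,"tz":0,"turn":0},{"tx":0,"ty":0,"tz":0,"turn":0},{"tx":0,"ty":0,"tz":0,"turn":0},{"tx":0,"ty":0,"tz":0,"turn":0},{"tx":0,"ty":0,"tz":0,"turn":0}]' 0.5
python3 -m pendant '[{"tx":0,"ty":0,"tz":-0.5,"turn":0},{"tx":0,"ty":0,"tz":-1,"turn":0},{"tx":0,"ty":0,"tz":-2,"turn":0},{"tx":0,"ty":0,"tz":-2,"turn":0},{"tx":0,"ty":0,"tz":-2.5,"turn":0},{"tx":0,"ty":0,"tz":-2.5,"turn":0},{"tx":0,"ty":0,"tz":-2,"turn":0},{"tx":0,"ty":0,"tz":-1,"turn":0},{"tx":0,"ty":0,"tz":0,"turn":0},{"tx":0,"ty":0,"tz":0,"turn":0}]'
python3 - <<'E'
from station import eyes
import cv2
cv2.imwrite("pics/p5.png",cv2.resize(eyes.capture("side")[230:350,290:450,::-1],None,fx=5,fy=5,interpolation=cv2.INTER_CUBIC))
E
```

```text
clock: 21.65
tool_pos: [0.4873, 0.1084, 0.3159]
tool_rot: [180.0, 0.0, 103.2]
force: [-0.7, -0.7, 8.4]
width: 0.0132
grasp_force: 60.6
clock: 22.25
tool_pos: [0.4874, 0.1084, 0.3154]
tool_rot: [-180.0, -0.0, 103.2]
force: [-0.1, -0.3, -0.0]
width: 0.0426
grasp_force: 0.0
clock: 23.25
tool_pos: [0.4872, 0.1084, 0.4498]
tool_rot: [-179.9, -0.0, 103.2]
force: [0.0, -0.0, 0.3]
width: 0.0425
grasp_force: 0.0
```

View pics/p5.png

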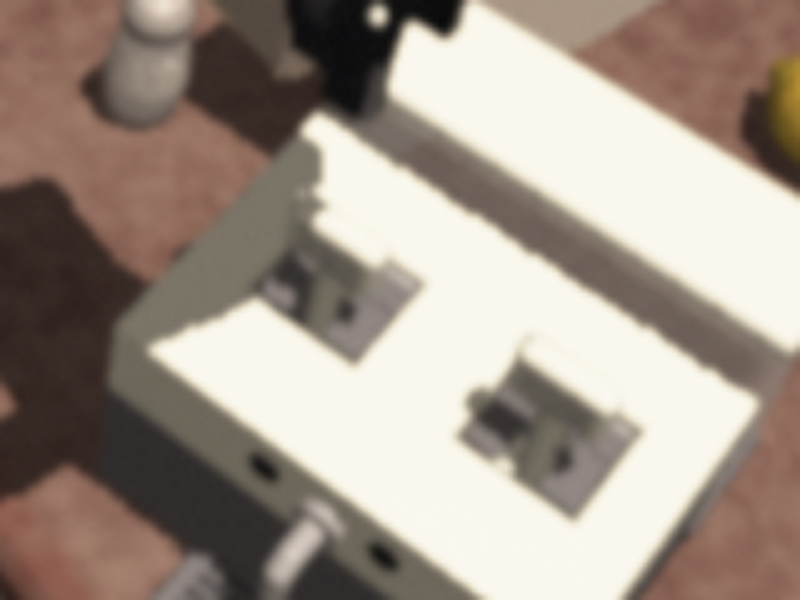

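The cartridge stands upright in the left bay, handle at (352,235). The shut grey flap around its neck at (385,310) looks like the one in the fitted bay. The gripper is clear, so I'm handing in.

```bash
python3 -c "from station import r;print(r.job_done())"
```

```text
the job is handed in; nothing more can be done
None
```

The white cartridge stands in the left bay with its foot on the valve seat (felt at about 13 N, with no further travel), the flap looks shut above it, the gripper is clear, and the job was handed in at about 23 s; the verdict was not shown.

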